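# Load the orbital shaker

## Task

Load the orbital shaker for its run: stand each of the four conical blue-capped flasks in the clamp of its own size on the platform, fully down on the seat between the clamp's fingers. Keep the flasks upright all the while, and set them down rather than dropping them. The straight-sided bottle and the open beaker are not part of the run: leave them standing where they are.

Things in the scene. Friction and masses are not known exactly. Their poses are not given: they have to be found in the camera images.
- flask_large: Loose conical 250 ml flask, frosted plastic, upright on the bench: base diameter 82, total height 142, tapering to a 34 mm neck; blue screw cap on top 43 in diameter and 24 high, to be gripped by its sides from above. Closed, rigid, 0.04-0.2 kg. Origin: centre of the underside, z up.
- flask_medium_a: Loose conical 125 ml flask, frosted plastic, upright on the bench: base diameter 67, total height 114, tapering to a 27 mm neck; blue screw cap on top 34 in diameter and 23 high, to be gripped by its sides from above. Closed, rigid, 0.04-0.2 kg. Origin: centre of the underside, z up. One of two alike; either fits either medium clamp.
- flask_medium_b: Loose conical 125 ml flask, frosted plastic, upright on the bench: base diameter 67, total height 114, tapering to a 27 mm neck; blue screw cap on top 34 in diameter and 23 high, to be gripped by its sides from above. Closed, rigid, 0.04-0.2 kg. Origin: centre of the underside, z up. One of two alike; either fits either medium clamp.
- flask_small: Loose conical 50 ml flask, frosted plastic, upright on the bench: base diameter 51, total height 85, tapering to a 22 mm neck; blue screw cap on top 28 in diameter and 21 high, to be gripped by its sides from above. Closed, rigid, 0.04-0.2 kg. Origin: centre of the underside, z up.
- clamp_large: Fixed steel clamp for the 82 mm large flask on the shaker: round seat, four rigid upright fingers at 45 degrees to its x and y, 44 from the centre, straight to 43 above the seat, then flared out by 8, tips 53 high. Origin: centre of the seat's upper face, where the flask stands, 95 above the bench. The shaker's panel, 75 high, juts 60 past the platform towards the robot.
- clamp_medium_a: Fixed steel clamp for the 67 mm medium flask on the shaker: round seat, four rigid upright fingers at 45 degrees to its x and y, 36.5 from the centre, straight to 35 above the seat, then flared out by 8, tips 45 high. Origin: centre of the seat's upper face, where the flask stands, 95 above the bench. Clamps stand in a square, 120 apart, on a 250 mm square dark platform.
- clamp_medium_b: Fixed steel clamp for the 67 mm medium flask on the shaker: round seat, four rigid upright fingers at 45 degrees to its x and y, 36.5 from the centre, straight to 35 above the seat, then flared out by 8, tips 45 high. Origin: centre of the seat's upper face, where the flask stands, 95 above the bench. Clamps stand in a square, 120 apart, on a 250 mm square dark platform.
- clamp_small: Fixed steel clamp for the 51 mm small flask on the shaker: round seat, four rigid upright fingers at 45 degrees to its x and y, 28.5 from the centre, straight to 27 above the seat, then flared out by 8, tips 37 high. Origin: centre of the seat's upper face, where the flask stands, 95 above the bench. Clamps stand in a square, 120 apart, on a 250 mm square dark platform.
- bottle: Loose straight-sided glass reagent bottle with a blue cap, 56 in diameter and 104 high, not to be moved. Origin: centre of the underside.
- beaker: Loose empty open glass beaker, 60 in diameter and 82 high, not to be moved. Origin: centre of the underside.
Not all that is in view belongs to the job. What is shaped like the flask_medium_b but red is not meant. Leave any red look-alike of the flask_large alone.

How it is judged:
By the outcome, as a careful person would: the job done as asked, in the order asked, and still so for the second after the job is handed in, with the robot touching nothing.
It also fails if it takes over 112 s, if anything falls off the work surface, if the arm or the gripper's body presses on something with over 40 N, if the wrist force passes 120 N, or if a joint passes its speed limit or range.

## Robot

A 7-joint arm with a two-finger parallel gripper is mounted at the origin on the work surface. World frame = base frame: x ahead of the robot, y to its left, z up, the work surface at z = 0. Lengths are in m, angles in rad, forces in N, time in s.
With the tool pointing down it reaches from about 0.425 to 0.95 m from the base axis. Payload 16.7 kg.
Tool frame: the origin (TCP) lies midway between the tips of the shut fingers; the grasp point (between the pads) lies 19 mm behind it; z points along the fingers, y is the line along which they close (so a half turn about z gives the same grasp; the last joint's range is limited). The gripper opens to 94 mm and grips with 3 to 60 N. Pads are 16 mm wide; open, the fingers measure 119 mm over their backs; the gripper's body (75 mm by 177 mm) begins 78 mm behind the grasp point.
Start: joints at [0.989, 0.426, 0.074, 1.606, -0.034, 1.111, -0.067], TCP at [0.283, -0.613, 0.205] pointing down, gripper open.
Joint ranges: [-2.85, 2.85], [-0.5, 2.14], [-1.23, 1.37], [0.21, 2.46], [-1.02, 4.16], [0.16, 2.05], [-2.73, 2.73]. Speed limits (rad/s): [1.89, 1.89, 2.39, 2.39, 3.01, 3.01, 3.01].

## Interface

Orientations are given as a rotation vector (axis times angle).
In Python, from station import monitor, cams, robot gives the robot as it stands.
- The arm moves only by the shell command python3 -m crank 'ROWS' [OPENING] [FORCE]. ROWS is JSON, a list that holds one entry, the list of rows, each a list of 6 numbers: the shift along the tool's x, y, z in m, then the turn, a rotation vector about the tool's x, y, z in rad. In form: [[[tx, ty, tz, ax, ay, az], ...]]. A call has 1 to 12 rows; each row shifts and turns the commanded pose from where the row before left it, along the tool's axes as they then stand; what a row does not reach is not made up. A row lasts 1/8 s, in which the tool goes at most 62.5 mm and 10.7 degrees, less where a joint would pass 70% of its speed; a pose out of reach is approached as far as the arm can. A call with a gripper value outside its range is refused whole. OPENING is the opening, from -1 (shut) to 1 (fully open), set as the call begins (- or left out, the last holds). The fingers move at their own pace and stop on an object; FORCE is the grip in N (left out, the last holds). Time passes only in rows, so rows that do not move let the fingers close. It gives the time, the measured TCP pose, the force, the opening and the grip force at its end, in the units of the state.
- monitor.state(): the state, without advancing time (a new reading comes with each control period).
- cams.snapshot(name): name is "scene" or "top" or "wrist"; returns a dict with "frame" (400x640x3 uint8, blue, green, red), "range_z" (400x640 float32, m along the optical axis (not along the pixel's ray), 0 where there is no reading), "fx", "fy", "cx", "cy" (pixels), "dist_coeffs" ([k1, k2, p1, p2, k3] as OpenCV has them; the pictures are not rectified), "T" (4x4, takes a point from camera to world coordinates); the wrist camera has in their place "hand_eye" (4x4, takes a point from camera to tool coordinates, whose origin is the TCP and whose axes are the flange's). Camera axes: x right, y down, z forward; pixel columns grow to the right and rows downward; lengths in m; the calibration is good to about 2 mm. A picture is of the moment at which its call begins: read the wrist's pose just before it.
- robot.hand_in(): hands the job in; it is judged then, once.
The state is a dict: "clock": time; "q": joint angles; "dq": joint speeds; "joint_torque": joint torques, N m; "tool_pos": TCP position; "tool_rot": TCP orientation; "contact_force": force on the tool from outside, world axes, zero at the start; "moment": the same for the moment, N m; "gripper_width": opening from 0.0 (shut) to 1.0 (fully open); "gripper_force": force on a finger pad.
Only numpy, scipy, OpenCV 4.12 (cv2) and the standard library are available. Lean on these libraries where they do the work, as an engineer would, in place of code of your own. Each camera call takes 0.05 s, during which the arm holds its last target. There are 200 camera calls.

## Working session

There is one attempt and no reset: what is moved stays moved. The work goes in short steps, Python scripts to look and compute and a shell command to move; the robot and the scene stay as the last step left them, time stands still between calls to the robot, and variables do not carry over. Pictures are saved under pics/ and viewed, at most 14 in all, crops included, and the job is handed in when it is done.

```bash
ls; mkdir -p pics; python3 - <<'E'
from station import monitor,cams,robot
import cv2,numpy as np
s=monitor.state();print({k:np.round(v,3).tolist() for k,v in s.items()})
for n in("top","scene"):
    d=cams.snapshot(n);cv2.imwrite(f"pics/{n}0.png",d["frame"]);np.savez(f"{n}0.npz",**d)
    print(n,d["fx"],d["fy"],d["cx"],d["cy"],d["dist_coeffs"],np.round(d["T"],3).tolist())
E
```

```text
pics
{'clock': 0.0, 'q': [0.989, 0.427, 0.074, 1.607, -0.034, 1.111, -0.067], 'dq': [-0.001, 0.001, -0.001, -0.001, 0.002, -0.001, 0.0], 'joint_torque': [-0.002, -93.578, 3.666, -45.418, -0.049, 0.02, 0.0], 'tool_pos': [0.283, -0.612, 0.205], 'tool_rot': [-3.067, -0.674, 0.001], 'contact_force': [-0.427, 0.811, 0.002], 'moment': [0.021, -0.04, 0.044], 'gripper_force': 0.0, 'gripper_width': 1.0}
top 406.9447953303977 406.9447953303977 312.50076257631963 198.63202362959447 [-0.08863168  0.          0.          0.          0.        ] [[-0.008, -0.985, 0.17, 0.401], [-1.0, 0.003, -0.028, -0.008], [0.027, -0.17, -0.985, 0.89], [0.0, 0.0, 0.0, 1.0]]
scene 516.4224743297009 516.4224743297009 329.29009044665133 200.16676340222486 [0.00969584 0.         0.         0.         0.        ] [[-0.208, 0.832, -0.514, 1.214], [0.978, 0.175, -0.112, 0.118], [-0.003, -0.526, -0.851, 1.227], [0.0, 0.0, 0.0, 1.0]]
```

View pics/top0.png

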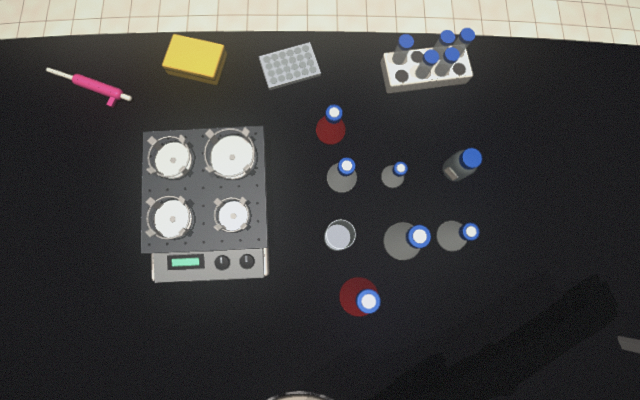

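View pics/scene0.png

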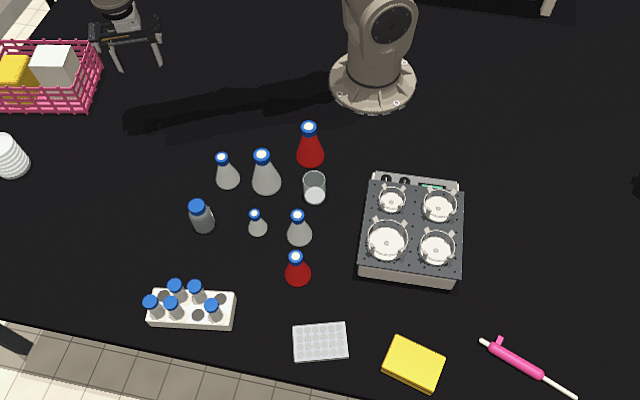

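The top view shows the flask caps: medium at (346,166) and (471,231), small at (401,168), large at (419,237). The red look-alikes are at (334,112) and (368,300), the bottle at (472,158) and the beaker at (340,235). The clamp seats are large (232,155), medium (172,158) and (172,218), small (233,215). The scene view confirms this.

```bash
cat > h.py <<'E'
import cv2,numpy as np
def world(d,T=None):
    T=d["T"] if T is None else T
    K=np.array([[d["fx"],0,d["cx"]],[0,d["fy"],d["cy"]],[0,0,1.]])
    v,u=np.mgrid[0:400,0:640]
    n=cv2.undistortPoints(np.stack([u.ravel(),v.ravel()],1).astype(float)[:,None],K,d["dist_coeffs"]).reshape(400,640,2)
    ray=np.dstack([n,np.ones((400,640))])@T[:3,:3].T
    return ray, ray*d["range_z"][...,None]+T[:3,3], T[:3,3]
def plane(ray,o,px,z):
    r=cv2.remap(ray.astype(np.float32),np.float32([[px[0]]]),np.float32([[px[1]]]),cv2.INTER_LINEAR)[0,0].astype(float)
    return (o+r*(z-o[2])/r[2])[:2]
E
python3 - <<'E'
from h import *
caps={"top":dict(L=(419,237,.142),Ma=(346,166,.114),Mb=(471,231,.114),S=(401,168,.085),bot=(472,158,.104),redL=(368,300,.142),redM=(334,112,.114)),
"scene":dict(L=(262,154,.142),Ma=(297,215,.114),Mb=(222,158,.114),S=(255,214,.085),bot=(197,205,.104),redL=(308,127,.142),redM=(295,256,.114))}
seats={"top":dict(cM1=(172,159),cL=(232,157),cM2=(172,219),cS=(233,216)),"scene":dict(cM1=(436,247),cL=(387,240),cM2=(439,205),cS=(392,200))}
for n in caps:
    d=dict(np.load(f"{n}0.npz"));ray,P,o=world(d);f=d["frame"];hsv=cv2.cvtColor(f,cv2.COLOR_BGR2HSV)
    for k,(u,v,z) in caps[n].items():
        w=np.zeros((400,640),np.uint8);cv2.circle(w,(u,v),16,1,-1)
        m=(w>0)&(abs(P[...,2]-z)<.006)
        Q=P[m]; (c,r)=cv2.minEnclosingCircle(Q[:,:2].astype(np.float32))
        # white disc on the cap top
        wm=((w>0)&(hsv[...,1]<90)&(hsv[...,2]>170)&(abs(P[...,2]-z)<.012)).astype(np.uint8)
        mm=cv2.moments(wm,True);pw=plane(ray,o,(mm["m10"]/mm["m00"],mm["m01"]/mm["m00"]),z) if mm["m00"] else None
        print(n,k,np.round(c,4),round(r,4),Q[:,:2].mean(0).round(4),"zmed",np.median(Q[:,2]).round(4),"disc",pw,mm["m00"])
    for k,(u,v) in seats[n].items():
        wm=((hsv[...,1]<50)&(hsv[...,2]>150)&(abs(P[...,2]-.095)<.012)).astype(np.uint8)
        w=np.zeros_like(wm);cv2.circle(w,(u,v),32,1,-1)
        nn,lab,st,ce=cv2.connectedComponentsWithStats(wm);i=lab[v,u]
        cn=max(cv2.findContours((lab==i).astype(np.uint8),0,1)[0],key=cv2.contourArea)
        h=cv2.convexHull(cn);e=cv2.fitEllipse(h);(c,r)=cv2.minEnclosingCircle(np.float32([plane(ray,o,p,.095) for p in h[:,0]]))
        print(n,k,i,st[i][4],"ell",plane(ray,o,e[0],.095).round(4),"circ",np.round(c,4),round(r,4),"z",np.median(P[lab==i][:,2]).round(4))
d=dict(np.load("top0.npz"));_,P,_=world(d);print("bk",P[228,340],P[240,340],[P[r,260].round(3) for r in(130,240,265)],P[130,150],P[245,150])
E
```

```text
top L [ 0.4593 -0.2273] 0.0224 [ 0.459  -0.2268] zmed 0.1416 disc [ 0.45946598 -0.22809791] 163.0
top Ma [ 0.602  -0.0977] 0.0175 [ 0.6013 -0.097 ] zmed 0.1136 disc [ 0.60185034 -0.09777445] 89.0
top Mb [ 0.4693 -0.3386] 0.0173 [ 0.4692 -0.3379] zmed 0.1136 disc [ 0.4697577  -0.33989383] 93.0
top S [ 0.6047 -0.2127] 0.0149 [ 0.604  -0.2121] zmed 0.0851 disc [ 0.60448672 -0.21268879] 56.0
top bot [ 0.6215 -0.3577] 0.0213 [ 0.6208 -0.3568] zmed 0.1036 disc None 0.0
top redL [ 0.3427 -0.1288] 0.0218 [ 0.3426 -0.1284] zmed 0.1417 disc [ 0.34235914 -0.12850239] 177.0
top redM [ 0.7129 -0.0753] 0.0171 [ 0.7117 -0.0747] zmed 0.1136 disc [ 0.71314373 -0.07476252] 88.0
top cM1 18 820 ell [0.6227 0.2547] circ [0.6222 0.2538] 0.036 z 0.0943
top cL 17 1295 ell [0.6284 0.1334] circ [0.6277 0.1323] 0.0443 z 0.0947
top cM2 35 949 ell [0.5004 0.2489] circ [0.5001 0.2474] 0.0379 z 0.0944
top cS 37 644 ell [0.5059 0.1269] circ [0.5059 0.1267] 0.0297 z 0.0944
scene L [ 0.4572 -0.2276] 0.0236 [ 0.4597 -0.2265] zmed 0.1417 disc [ 0.45557327 -0.22882291] 76.0
scene Ma [ 0.5996 -0.0971] 0.0184 [ 0.6018 -0.
[... 370 characters left out ...]
.3426 -0.1273] zmed 0.1421 disc [ 0.33774285 -0.12923184] 66.0
scene redM [ 0.7108 -0.0744] 0.0182 [ 0.712  -0.0737] zmed 0.1139 disc [ 0.70947443 -0.07522385] 62.0
scene cM1 86 508 ell [0.6102 0.2523] circ [0.6091 0.2521] 0.0358 z 0.0944
scene cL 76 731 ell [0.6147 0.1319] circ [0.6148 0.1325] 0.0453 z 0.0944
scene cM2 53 416 ell [0.4888 0.2478] circ [0.4879 0.2476] 0.0369 z 0.0947
scene cS 49 261 ell [0.4956 0.126 ] circ [0.4983 0.1254] 0.029 z 0.0944
bk [ 0.48859004 -0.0928507   0.00643611] [ 0.46275126 -0.09281532  0.00166959] [array([0.683, 0.076, 0.091]), array([0.458, 0.073, 0.088]), array([0.409, 0.076, 0.055])] [0.71608866 0.33879111 0.00155169] [ 0.40139473 -0.00800627  0.8901918 ]
```

```bash
python3 - <<'E'
from h import *
C=dict(cL=(.6215,.1326,.053),cM1=(.616,.2530,.045),cM2=(.4945,.248,.045),cS=(.501,.1265,.037))
for n in("top","scene"):
    d=dict(np.load(f"{n}0.npz"));ray,P,o=world(d)
    for k,(x,y,h) in C.items():
        m=(np.hypot(P[...,0]-x,P[...,1]-y)<.075)&(P[...,2]>.095+h-.009)&(P[...,2]<.1+h)
        nn,lab,st,ce=cv2.connectedComponentsWithStats(m.astype(np.uint8))
        q=[P[lab==i].mean(0) for i in range(1,nn) if st[i][4]>2]
        print(n,k,[(v*1000).round(0).tolist() for v in q],np.mean(q,0).round(4))
    # platform plane z~.088
    m=((P[...,2]>.078)&(P[...,2]<.1)&(P[...,1]>.03)&(P[...,1]<.36)&(P[...,0]>.4)&(P[...,0]<.75))
    Q=P[m][:,:2];print(n,cv2.minAreaRect(Q.astype(np.float32)),np.median(P[m][:,2]))
E
```

```text
top cL [[662.0, 98.0, 145.0], [657.0, 167.0, 144.0], [588.0, 164.0, 145.0], [591.0, 95.0, 145.0]] [0.6246 0.131  0.1445]
top cM1 [[650.0, 223.0, 136.0], [648.0, 282.0, 136.0], [592.0, 220.0, 137.0], [588.0, 279.0, 136.0]] [0.6194 0.2511 0.1363]
top cM2 [[531.0, 218.0, 137.0], [528.0, 277.0, 136.0], [471.0, 215.0, 137.0], [467.0, 274.0, 136.0]] [0.4993 0.2458 0.1365]
top cS [[530.0, 103.0, 128.0], [528.0, 152.0, 127.0], [482.0, 101.0, 129.0], [479.0, 149.0, 129.0]] [0.5049 0.1261 0.1284]
top ((0.5622002482414246, 0.1888003647327423), (0.2517404556274414, 0.2505311965942383), 2.479593515396118) 0.09211140035042331
scene cL [[590.0, 95.0, 145.0], [587.0, 166.0, 144.0], [661.0, 98.0, 146.0], [658.0, 168.0, 145.0]] [0.6239 0.1318 0.1449]
scene cM1 [[589.0, 220.0, 137.0], [586.0, 280.0, 137.0], [650.0, 223.0, 138.0], [646.0, 283.0, 137.0]] [0.6177 0.2515 0.1369]
scene cM2 [[469.0, 215.0, 136.0], [466.0, 275.0, 136.0], [530.0, 217.0, 138.0], [526.0, 277.0, 137.0]] [0.4981 0.246  0.1367]
scene cS [[481.0, 101.0, 128.0], [479.0, 149.0, 128.0], [528.0, 103.0, 129.0], [528.0, 151.0, 129.0], [575.0, 136.0, 129.0]] [0.5181 0.1281 0.1286]
scene ((0.5594943761825562, 0.18904578685760498), (0.25423911213874817, 0.25006234645843506), 2.443964719772339) 0.09230902379175565
```

The two views agree to about 1 mm. The shaker's yaw is about 0.043 rad.

| Clamp | x, y (m) |
|---|---|
| Large | .624, .1313 |
| Medium, far | .6188, .2511 |
| Medium, near | .499, .2459 |
| Small | .5042, .1261 |

| Flask | x, y (m) |
|---|---|
| Large | .459, -.227 |
| Medium a | .6015, -.097 |
| Medium b | .4695, -.338 |
| Small | .604, -.212 |

I'll start with medium b, turning the tool to yaw 0 first.

```bash
python3 -m crank '[[[0,0,0,0,0,0.1442],[0,0,0,0,0,0.1442],[0,0,0,0,0,0.1442],[0.0233,-0.0343,0,0,0,0],[0.0233,-0.0343,0,0,0,0],[0.0233,-0.0343,0,0,0,0],[0.0233,-0.0343,0,0,0,0],[0.0233,-0.0343,0,0,0,0],[0.0233,-0.0343,0,0,0,0],[0.0233,-0.0343,0,0,0,0],[0.0233,-0.0343,0,0,0,0],[0,0,0,0,0,0]]]' 1 20
```

```text
clock: 1.6
tool_pos: [0.4713, -0.3352, 0.2052]
tool_rot: [-3.14, -0.008, -0.0]
contact_force: [-0.3, -0.6, 0.7]
gripper_width: 1.004
gripper_force: 0.0
```

```bash
cat > w.py <<'E'
import sys
from h import *
from station import monitor,cams
from scipy.spatial.transform import Rotation as R
s=monitor.state();d=cams.snapshot("wrist")
T=np.eye(4);T[:3,:3]=R.from_rotvec(s["tool_rot"]).as_matrix();T[:3,3]=s["tool_pos"]
ray,P,o=world(d,T@d["hand_eye"])
cv2.imwrite(f"pics/{sys.argv[1]}.png",d["frame"])
x,y,z,r=map(float,sys.argv[2:6])
m=(np.hypot(P[...,0]-x,P[...,1]-y)<.05)&(abs(P[...,2]-z)<.005)
Q=P[m]
if len(Q)>20:
    c,rr=cv2.minEnclosingCircle(Q[:,:2].astype(np.float32));print("top pts",len(Q),Q[:,:2].mean(0).round(4),"circ",np.round(c,4),round(rr,4),"want r",r,"z",np.median(Q[:,2]).round(4))
print("tcp",np.round(s["tool_pos"],4),"cam",o.round(3))
E
python3 w.py wr1 .4695 -.338 .114 .017
```

```text
top pts 1314 [ 0.4695 -0.3374] circ [ 0.4683 -0.3374] 0.0176 want r 0.017 z 0.1144
tcp [ 0.4713 -0.3352  0.2052] cam [ 0.545 -0.334  0.385]
```

View pics/wr1.png

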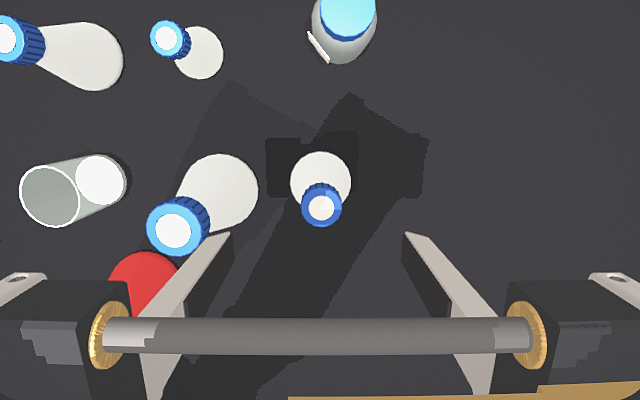

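The wrist view shows medium b's cap at (321,207), between the fingers, and its measured position agrees with the fixed cameras. I'll descend and grip.

```bash
python3 -m crank '[[[-0.0018,0.0024,0.03,0,0,0],[0,0,0.03,0,0,0],[0,0,0.03,0,0,0],[0,0,0.02,0,0,0],[0,0,0.0115,0,0,0],[0,0,0,0,0,0],[0,0,0,0,0,0]]]'
python3 -m crank '[[[0,0,0,0,0,0],[0,0,0,0,0,0],[0,0,0,0,0,0],[0,0,0,0,0,0],[0,0,0,0,0,0],[0,0,0,0,0,0],[0,0,0,0,0,0],[0,0,0,0,0,0]]]' -1 20
```

```text
clock: 2.52
tool_pos: [0.4679, -0.3412, 0.0848]
tool_rot: [3.141, -0.0, 0.001]
contact_force: [0.7, -0.4, -0.1]
gripper_width: 0.999
gripper_force: 0.0
clock: 3.52
tool_pos: [0.4676, -0.3407, 0.0839]
tool_rot: [-3.141, -0.0, 0.0]
contact_force: [0.0, 0.6, -0.6]
gripper_width: 0.358
gripper_force: 20.0
```

```bash
python3 -m crank '[[[0,0,-0.01,0,0,0],[0,0,-0.03,0,0,0],[0,0,-0.03,0,0,0],[0,0,-0.03,0,0,0],[0,0,-0.03,0,0,0],[0,0,-0.03,0,0,0],[0,0,-0.02,0,0,0],[0,-0.02,0,0,0,0],[0.003,-0.04,0,0,0,0],[0.003,-0.04,0,0,0,0],[0.003,-0.04,0,0,0,0],[0.003,-0.04,0,0,0,0]]]' -1 25
python3 -m crank '[[[0.003,-0.04,0,0,0,0],[0.003,-0.04,0,0,0,0],[0.003,-0.04,0,0,0,0],[0.003,-0.04,0,0,0,0],[0.003,-0.04,0,0,0,0],[0.003,-0.04,0,0,0,0],[0.003,-0.04,0,0,0,0],[0,-0.04,0,0,0,0],[0,-0.04,0,0,0,0],[0,-0.02,0,0,0,0],[0,0,0,0,0,0],[0,0,0,0,0,0]]]'
```

```text
clock: 5.03
tool_pos: [0.4789, -0.1582, 0.2634]
tool_rot: [-3.141, -0.002, 0.001]
contact_force: [1.5, 1.1, -0.4]
gripper_width: 0.353
gripper_force: 25.0
clock: 6.52
tool_pos: [0.4999, 0.2186, 0.2636]
tool_rot: [3.141, 0.0, -0.001]
contact_force: [-0.1, -1.1, 0.0]
gripper_width: 0.357
gripper_force: 25.0
```

```bash
python3 -m crank '[[[-0.003,-0.0273,0,0,0,0],[0,0,0,0,0,0],[0,0,0,0,0,0]]]'
cat > f.py <<'E'
# fixed-camera check of a held flask: cap top centre and base-edge centre
import sys
from h import *
from station import monitor,cams
x,y,zt=map(float,sys.argv[1:4])
print("tcp",np.round(monitor.state()["tool_pos"],4))
for n in("top","scene"):
    d=cams.snapshot(n);cv2.imwrite(f"pics/{sys.argv[4]}_{n}.png",d["frame"]);ray,P,o=world(d)
    hs=cv2.cvtColor(d["frame"],cv2.COLOR_BGR2HSV)
    near=np.hypot(P[...,0]-x,P[...,1]-y)<.06
    m=near&(abs(P[...,2]-zt)<.006)&(hs[...,0]>95)&(hs[...,0]<125)&(hs[...,1]>90)
    if m.sum()>5: print(n,"cap",P[m].mean(0).round(4),m.sum())
    b=near&(P[...,2]<zt-.03)&(P[...,2]>zt-.16)&(P[...,2]>.098)
    print(n,"body zmin..",np.percentile(P[b][:,2],[1,50,99]).round(3),P[b].mean(0).round(4))
E
python3 f.py .499 .246 .295 p1; python3 w.py wr2 .499 .246 .137 .04
```

```text
clock: 6.9
tool_pos: [0.4976, 0.2454, 0.2639]
tool_rot: [3.141, -0.001, -0.0]
contact_force: [0.2, -0.2, -2.4]
gripper_width: 0.355
gripper_force: 25.0
tcp [0.4976 0.2454 0.2639]
top body zmin.. [0.135 0.203 0.256] [0.4815 0.2349 0.2016]
scene cap [0.5023 0.2439 0.2933] 101
scene body zmin.. [0.136 0.217 0.262] [0.5148 0.2424 0.217 ]
top pts 302 [0.5281 0.25  ] circ [0.4989 0.248 ] 0.0471 want r 0.04 z 0.1379
tcp [0.4978 0.2454 0.264 ] cam [0.572 0.247 0.443]
```

View pics/wr2.png

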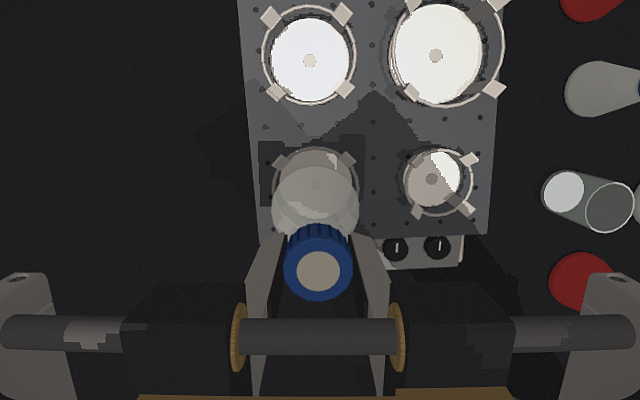

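```bash
cat > t.py <<'E'
from h import *
from station import monitor,cams
from scipy.spatial.transform import Rotation as R
s=monitor.state();d=cams.snapshot("wrist")
T=np.eye(4);T[:3,:3]=R.from_rotvec(s["tool_rot"]).as_matrix();T[:3,3]=s["tool_pos"]
ray,P,o=world(d,T@d["hand_eye"])
for k,(x,y,h) in dict(cL=(.624,.1313,.053),cM1=(.6188,.2511,.045),cM2=(.499,.2459,.045),cS=(.5042,.1261,.037)).items():
    m=(np.hypot(P[...,0]-x,P[...,1]-y)<.07)&(P[...,2]>.095+h-.009)&(P[...,2]<.1+h)
    nn,lab,st,ce=cv2.connectedComponentsWithStats(m.astype(np.uint8))
    q=[P[lab==i].mean(0) for i in range(1,nn) if st[i][4]>15]
    print(k,[(v*1000).round(0).tolist() for v in q],np.mean(q,0).round(4) if q else "")
z=s["tool_pos"][2]
m=(np.hypot(P[...,0]-s["tool_pos"][0],P[...,1]-s["tool_pos"][1])<.04)&(P[...,2]>z+.022)&(P[...,2]<z+.038)
if m.sum(): c=cv2.minEnclosingCircle(P[m][:,:2].astype(np.float32));print("held cap",P[m].mean(0).round(4),np.round(c[0],4),round(c[1],4))
E
python3 t.py
```

```text
cL [[655.0, 171.0, 144.0], [657.0, 101.0, 143.0], [591.0, 98.0, 145.0], [587.0, 168.0, 145.0]] [0.6223 0.1344 0.144 ]
cM1 [[649.0, 226.0, 137.0], [646.0, 285.0, 136.0], [590.0, 223.0, 137.0], [587.0, 282.0, 137.0]] [0.6182 0.2539 0.1367]
cM2 [[530.0, 220.0, 137.0], [527.0, 279.0, 137.0]] [0.5281 0.2496 0.137 ]
cS [[529.0, 106.0, 129.0], [527.0, 155.0, 130.0], [481.0, 104.0, 129.0], [479.0, 152.0, 129.0]] [0.5042 0.1293 0.129 ]
held cap [0.5018 0.2464 0.2945] [0.5066 0.2463] 0.0289
```

```bash
cat > disc.py <<'E'
import sys
from h import *
from station import monitor,cams
from scipy.spatial.transform import Rotation as R
dz=float(sys.argv[1])
s=monitor.state();d=cams.snapshot("wrist")
T=np.eye(4);T[:3,:3]=R.from_rotvec(s["tool_rot"]).as_matrix();T[:3,3]=s["tool_pos"]
ray,P,o=world(d,T@d["hand_eye"]);hs=cv2.cvtColor(d["frame"],cv2.COLOR_BGR2HSV)
w=np.zeros((400,640),np.uint8);w[235:310,270:370]=1
bl=((hs[...,0]>95)&(hs[...,0]<130)&(hs[...,1]>100)&(w>0)).astype(np.uint8)
h=cv2.convexHull(np.concatenate(cv2.findContours(bl,0,1)[0]));hm=np.zeros_like(w);cv2.fillPoly(hm,[h],1)
m=((hm>0)&(hs[...,1]<80)&(hs[...,2]>110)).astype(np.uint8)
n,lab,st,ce=cv2.connectedComponentsWithStats(m);i=1+st[1:,4].argmax()
p=plane(ray,o,ce[i],s["tool_pos"][2]+dz)
print("disc px",ce[i].round(1),st[i],"world",p.round(4),"rel tcp",(p-np.array(s["tool_pos"])[:2]).round(4))
E
python3 disc.py .0305
```

```text
disc px [317.8 270.8] [ 297  252   43   39 1313] world [0.4985 0.2465] rel tcp [0.0008 0.0007]
```

The wrist view gives the flask at (.4985,.2465) and the clamp at about (.4983,.2485), so I'll shift +2 mm in y and descend.

```bash
python3 -m crank '[[[0,-0.0018,0.01,0,0,0],[0,0,0.02,0,0,0],[0,0,0.02,0,0,0],[0,0,0.01,0,0,0],[0,0,0.01,0,0,0],[0,0,0.005,0,0,0],[0,0,0.005,0,0,0],[0,0,0,0,0,0],[0,0,0,0,0,0]]]'
```

```text
clock: 8.28
tool_pos: [0.4977, 0.2485, 0.1844]
tool_rot: [-3.141, -0.0, -0.001]
contact_force: [-0.5, -1.0, -0.8]
gripper_width: 0.354
gripper_force: 25.0
```

```bash
python3 -m crank '[[[0,0,0.002,0,0,0],[0,0,0.002,0,0,0],[0,0,0.0015,0,0,0],[0,0,0,0,0,0],[0,0,0,0,0,0]]]'
```

```text
clock: 8.9
tool_pos: [0.4977, 0.2485, 0.1788]
tool_rot: [-3.141, -0.0, -0.001]
contact_force: [-0.4, 0.1, 5.4]
gripper_width: 0.356
gripper_force: 25.0
```

```bash
python3 -m crank '[[[0,0,0,0,0,0],[0,0,0,0,0,0],[0,0,0,0,0,0],[0,0,0,0,0,0],[0,0,-0.02,0,0,0],[0,0,-0.03,0,0,0],[0,0,-0.03,0,0,0],[0,0,-0.02,0,0,0],[0.01,0.04,0,0,0,0],[0.01,0.05,0,0,0,0],[0.01,0.05,0,0,0,0],[0.01,0.05,0,0,0,0]]]' 0.5
python3 -m crank '[[[0.01,0.05,0,0,0,0],[0.01,0.05,0,0,0,0],[0.01,0.04,0,0,0,0],[0.01,0.013,0,0,0,0],[0.01,0,0,0,0,0],[0.012,0,0,0,0,0],[0,0,0,0,0,0],[0,0,0,0,0,0],[0,0,0,0,0,0]]]' 1; python3 w.py wr3 .6015 -.097 .114 .017
```

```text
clock: 10.4
tool_pos: [0.5377, 0.0568, 0.2786]
tool_rot: [-3.142, -0.0, -0.001]
contact_force: [0.6, 0.0, -0.6]
gripper_width: 0.753
gripper_force: 0.0
clock: 11.52
tool_pos: [0.5994, -0.0943, 0.2786]
tool_rot: [-3.142, -0.001, -0.0]
contact_force: [0.3, -0.4, -0.6]
gripper_width: 0.996
gripper_force: 0.0
top pts 856 [ 0.6012 -0.0956] circ [ 0.6005 -0.0958] 0.0173 want r 0.017 z 0.1143
tcp [ 0.5994 -0.0943  0.2786] cam [ 0.674 -0.093  0.458]
```

```bash
python3 -m crank '[[[0.0012,0.0018,0.04,0,0,0],[0,0,0.05,0,0,0],[0,0,0.05,0,0,0],[0,0,0.03,0,0,0],[0,0,0.015,0,0,0],[0,0,0.01,0,0,0],[0,0,0,0,0,0],[0,0,0,0,0,0]]]'
python3 -m crank '[[[0,0,0,0,0,0],[0,0,0,0,0,0],[0,0,0,0,0,0],[0,0,0,0,0,0],[0,0,0,0,0,0],[0,0,0,0,0,0],[0,0,0,0,0,0]]]' -1 25
```

```text
clock: 12.58
tool_pos: [0.6015, -0.0964, 0.0846]
tool_rot: [3.141, 0.0, 0.002]
contact_force: [0.6, 0.4, 0.3]
gripper_width: 1.001
gripper_force: 0.0
clock: 13.45
tool_pos: [0.6008, -0.0964, 0.0835]
tool_rot: [-3.142, -0.0, 0.0]
contact_force: [0.2, -0.0, 0.2]
gripper_width: 0.351
gripper_force: 25.0
```

```bash
python3 -m crank '[[[0,0,-0.01,0,0,0],[0,0,-0.03,0,0,0],[0,0,-0.04,0,0,0],[0,0,-0.04,0,0,0],[0,0,-0.04,0,0,0],[0,0,-0.03,0,0,0],[0.002,-0.02,0,0,0,0],[0.003,-0.04,0,0,0,0],[0.003,-0.04,0,0,0,0],[0.003,-0.04,0,0,0,0],[0.003,-0.04,0,0,0,0],[0.003,-0.04,0,0,0,0]]]'
python3 -m crank '[[[0,-0.04,0,0,0,0],[0,-0.04,0,0,0,0],[0,-0.03,0,0,0,0],[0,-0.0194,0,0,0,0],[0,0,0,0,0,0],[0,0,0,0,0,0],[0,0,0,0,0,0]]]'; python3 disc.py .0305; python3 t.py
```

```text
clock: 14.95
tool_pos: [0.617, 0.1258, 0.2728]
tool_rot: [-3.142, -0.002, 0.002]
contact_force: [-0.9, -0.2, -1.2]
gripper_width: 0.356
gripper_force: 25.0
clock: 15.82
tool_pos: [0.6181, 0.2516, 0.2736]
tool_rot: [3.141, -0.002, 0.0]
contact_force: [1.0, 0.3, -1.0]
gripper_width: 0.355
gripper_force: 25.0
disc px [317.3 272.9] [ 296  253   44   41 1397] world [0.6178 0.2526] rel tcp [-0.0003  0.001 ]
cL [[661.0, 101.0, 144.0], [657.0, 171.0, 145.0], [591.0, 98.0, 144.0], [587.0, 168.0, 145.0]] [0.6241 0.1347 0.1447]
cM1 [[649.0, 225.0, 137.0], [647.0, 285.0, 137.0]] [0.6479 0.255  0.1369]
cM2 [[503.0, 275.0, 139.0], [504.0, 227.0, 139.0]] [0.5035 0.2512 0.1387]
cS [[530.0, 106.0, 129.0], [529.0, 154.0, 130.0]] [0.5293 0.1303 0.1294]
held cap [0.6212 0.2527 0.3041] [0.6269 0.2526] 0.0289
```

```bash
python3 -m crank '[[[0.0003,-0.0012,0.01,0,0,0],[0,0,0.025,0,0,0],[0,0,0.025,0,0,0],[0,0,0.01,0,0,0],[0,0,0.01,0,0,0],[0,0,0.005,0,0,0],[0,0,0.005,0,0,0],[0,0,0,0,0,0],[0,0,0,0,0,0]]]';python3 -m crank '[[[0,0,0.002,0,0,0],[0,0,0.002,0,0,0],[0,0,0,0,0,0],[0,0,0,0,0,0]]]'
```

```text
clock: 17.05
tool_pos: [0.6182, 0.2543, 0.1839]
tool_rot: [-3.141, -0.0, -0.001]
contact_force: [-0.1, -0.0, -1.0]
gripper_width: 0.353
gripper_force: 25.0
clock: 17.55
tool_pos: [0.6181, 0.2542, 0.1795]
tool_rot: [-3.142, -0.0, -0.0]
contact_force: [0.0, 1.1, -1.1]
gripper_width: 0.352
gripper_force: 25.0
```

Bottom is about 1 mm above the seat. I'll lower the last bit, then release.

```bash
python3 -m crank '[[[0,0,0.001,0,0,0],[0,0,0.0005,0,0,0],[0,0,0,0,0,0],[0,0,0,0,0,0]]]'
```

```text
clock: 18.05
tool_pos: [0.6182, 0.2544, 0.1785]
tool_rot: [-3.141, -0.0, -0.001]
contact_force: [-1.3, 0.1, 5.8]
gripper_width: 0.354
gripper_force: 25.0
```

```bash
python3 -m crank '[[[0,0,0,0,0,0],[0,0,0,0,0,0],[0,0,0,0,0,0],[0,0,0,0,0,0],[0,0,-0.02,0,0,0],[0,0,-0.03,0,0,0],[0,0,-0.03,0,0,0],[0,0,-0.02,0,0,0],[0,0.04,0,0,0,0],[0,0.05,0,0,0,0],[0,0.05,0,0,0,0],[0,0.05,0,0,0,0]]]' 0.5
python3 -m crank '[[[-0.002,0.05,0,0,0,0],[-0.002,0.05,0,0,0,0],[-0.002,0.05,0,0,0,0],[-0.002,0.05,0,0,0,0],[-0.002,0.04,0,0,0,0],[-0.002,0.03,0,0,0,0],[-0.002,0.006,0,0,0,0],[0,0,0,0,0,0],[0,0,0,0,0,0],[0,0,0,0,0,0]]]' 1; python3 w.py wr4 .604 -.212 .085 .014
```

```text
clock: 19.55
tool_pos: [0.6179, 0.0626, 0.2787]
tool_rot: [-3.142, -0.0, -0.001]
contact_force: [1.2, 0.9, 0.1]
gripper_width: 0.753
gripper_force: 0.0
clock: 20.8
tool_pos: [0.6044, -0.2106, 0.2781]
tool_rot: [-3.141, -0.003, -0.0]
contact_force: [-0.4, 0.2, -1.2]
gripper_width: 1.004
gripper_force: 0.0
top pts 500 [ 0.6035 -0.2106] circ [ 0.6029 -0.2107] 0.0146 want r 0.014 z 0.0853
tcp [ 0.6044 -0.2106  0.2781] cam [ 0.679 -0.209  0.458]
```

```bash
python3 -m crank '[[[-0.0008,0,0.04,0,0,0],[0,0,0.05,0,0,0],[0,0,0.05,0,0,0],[0,0,0.04,0,0,0],[0,0,0.02,0,0,0],[0,0,0.012,0,0,0],[0,0,0.01,0,0,0],[0,0,0,0,0,0],[0,0,0,0,0,0]]]'
python3 -m crank '[[[0,0,0,0,0,0],[0,0,0,0,0,0],[0,0,0,0,0,0],[0,0,0,0,0,0],[0,0,0,0,0,0],[0,0,0,0,0,0],[0,0,0,0,0,0],[0,0,0,0,0,0]]]' -1 25
```

```text
clock: 21.98
tool_pos: [0.6038, -0.212, 0.0569]
tool_rot: [3.141, 0.0, 0.002]
contact_force: [0.2, -0.3, 0.8]
gripper_width: 1.002
gripper_force: 0.0
clock: 22.98
tool_pos: [0.6033, -0.2117, 0.056]
tool_rot: [-3.141, -0.0, 0.0]
contact_force: [-0.0, -0.6, -0.0]
gripper_width: 0.288
gripper_force: 25.0
```

```bash
python3 -m crank '[[[0,0,-0.01,0,0,0],[0,0,-0.03,0,0,0],[0,0,-0.04,0,0,0],[0,0,-0.04,0,0,0],[0,0,-0.04,0,0,0],[0,0,-0.03,0,0,0],[-0.005,-0.02,0,0,0,0],[-0.011,-0.04,0,0,0,0],[-0.011,-0.04,0,0,0,0],[-0.011,-0.04,0,0,0,0],[-0.011,-0.04,0,0,0,0],[-0.011,-0.04,0,0,0,0]]]'
python3 -m crank '[[[-0.011,-0.04,0,0,0,0],[-0.011,-0.035,0,0,0,0],[-0.011,-0.025,0,0,0,0],[-0.006,-0.0195,0,0,0,0],[0,0,0,0,0,0],[0,0,0,0,0,0],[0,0,0,0,0,0]]]'; python3 disc.py .0295; python3 t.py
```

```text
clock: 24.48
tool_pos: [0.542, 0.0101, 0.2456]
tool_rot: [3.142, 0.001, -0.001]
contact_force: [0.3, 0.9, 0.2]
gripper_width: 0.288
gripper_force: 25.0
clock: 25.35
tool_pos: [0.5043, 0.1269, 0.2458]
tool_rot: [3.141, -0.001, -0.0]
contact_force: [0.4, -0.0, 0.3]
gripper_width: 0.293
gripper_force: 25.0
disc px [317.4 271.8] [300 256  36  33 938] world [0.5041 0.1278] rel tcp [-0.0003  0.001 ]
cL [[655.0, 171.0, 144.0], [657.0, 100.0, 142.0], [590.0, 98.0, 145.0], [587.0, 167.0, 145.0]] [0.6223 0.134  0.1439]
cM1 [[649.0, 225.0, 137.0], [651.0, 282.0, 137.0], [614.0, 239.0, 138.0], [590.0, 222.0, 137.0], [587.0, 282.0, 136.0]] [0.6179 0.25   0.137 ]
cM2 [[530.0, 220.0, 138.0], [527.0, 279.0, 137.0], [508.0, 237.0, 138.0], [470.0, 217.0, 137.0]] [0.5087 0.2381 0.1372]
cS [[529.0, 106.0, 129.0], [527.0, 153.0, 129.0]] [0.528  0.1294 0.129 ]
held cap [0.5076 0.1279 0.2753] [0.5131 0.1279] 0.026
```

```bash
python3 -m crank '[[[0,-0.001,0.01,0,0,0],[0,0,0.025,0,0,0],[0,0,0.025,0,0,0],[0,0,0.01,0,0,0],[0,0,0.01,0,0,0],[0,0,0.005,0,0,0],[0,0,0.005,0,0,0],[0,0,0.002,0,0,0],[0,0,0.001,0,0,0],[0,0,0,0,0,0],[0,0,0,0,0,0]]]';python3 -m crank '[[[0,0,0.001,0,0,0],[0,0,0.001,0,0,0],[0,0,0.0005,0,0,0],[0,0,0,0,0,0],[0,0,0,0,0,0]]]'
```

```text
clock: 26.82
tool_pos: [0.5043, 0.1287, 0.1532]
tool_rot: [-3.141, -0.0, -0.0]
contact_force: [0.1, -0.3, -0.3]
gripper_width: 0.289
gripper_force: 25.0
clock: 27.45
tool_pos: [0.5045, 0.1288, 0.1508]
tool_rot: [-3.141, -0.0, -0.001]
contact_force: [-0.5, -0.4, 5.7]
gripper_width: 0.291
gripper_force: 25.0
```

```bash
python3 -m crank '[[[0,0,0,0,0,0],[0,0,0,0,0,0],[0,0,0,0,0,0],[0,0,0,0,0,0],[0,0,-0.02,0,0,0],[0,0,-0.04,0,0,0],[0,0,-0.04,0,0,0],[0,0,-0.03,0,0,0],[0,0.04,0,0,0,0],[-0.006,0.05,0,0,0,0],[-0.006,0.05,0,0,0,0],[-0.006,0.05,0,0,0,0]]]' 0.5
python3 -m crank '[[[-0.007,0.05,0,0,0,0],[-0.007,0.05,0,0,0,0],[-0.007,0.04,0,0,0,0],[-0.006,0.02,0,0,0,0],[0,0.0058,0,0,0,0],[0,0,0,0,0,0],[0,0,0,0,0,0],[0,0,0,0,0,0]]]' 1; python3 w.py wr5 .459 -.227 .142 .0215
```

```text
clock: 28.95
tool_pos: [0.4859, -0.0629, 0.2807]
tool_rot: [-3.142, -0.0, -0.001]
contact_force: [0.3, -0.1, 0.4]
gripper_width: 0.75
gripper_force: 0.0
clock: 29.95
tool_pos: [0.4596, -0.2263, 0.2805]
tool_rot: [-3.141, -0.002, -0.0]
contact_force: [0.7, 0.3, -0.2]
gripper_width: 1.002
gripper_force: 0.0
top pts 1563 [ 0.4591 -0.226 ] circ [ 0.458  -0.2261] 0.022 want r 0.0215 z 0.1424
tcp [ 0.4596 -0.2263  0.2805] cam [ 0.534 -0.225  0.46 ]
```

Aligned. I'll go down to TCP z .111.

```bash
python3 -m crank '[[[0,0,0.04,0,0,0],[0,0,0.05,0,0,0],[0,0,0.04,0,0,0],[0,0,0.02,0,0,0],[0,0,0.0125,0,0,0],[0,0,0.0065,0,0,0],[0,0,0,0,0,0],[0,0,0,0,0,0]]]'
python3 -m crank '[[[0,0,0,0,0,0],[0,0,0,0,0,0],[0,0,0,0,0,0],[0,0,0,0,0,0],[0,0,0,0,0,0],[0,0,0,0,0,0],[0,0,0,0,0,0],[0,0,0,0,0,0]]]' -1 25
```

```text
clock: 31.0
tool_pos: [0.4598, -0.2273, 0.1122]
tool_rot: [3.141, 0.0, 0.002]
contact_force: [-0.4, 0.3, 0.4]
gripper_width: 1.001
gripper_force: 0.0
clock: 32.0
tool_pos: [0.4593, -0.2271, 0.1115]
tool_rot: [-3.142, -0.0, 0.0]
contact_force: [0.4, 0.8, 0.6]
gripper_width: 0.449
gripper_force: 25.0
```

```bash
python3 -m crank '[[[0,0,-0.01,0,0,0],[0,0,-0.03,0,0,0],[0,0,-0.04,0,0,0],[0,0,-0.04,0,0,0],[0,0,-0.04,0,0,0],[0,0,-0.04,0,0,0],[0.01,-0.02,0,0,0,0],[0.017,-0.036,0,0,0,0],[0.017,-0.036,0,0,0,0],[0.017,-0.036,0,0,0,0],[0.017,-0.036,0,0,0,0],[0.017,-0.036,0,0,0,0]]]'
python3 -m crank '[[[0.017,-0.036,0,0,0,0],[0.017,-0.036,0,0,0,0],[0.017,-0.036,0,0,0,0],[0.012,-0.03,0,0,0,0],[0.0067,-0.0215,0,0,0,0],[0,0,0,0,0,0],[0,0,0,0,0,0],[0,0,0,0,0,0]]]'; python3 disc.py .031; python3 t.py
```

```text
clock: 33.5
tool_pos: [0.5545, -0.026, 0.3122]
tool_rot: [3.141, -0.0, 0.001]
contact_force: [0.0, -1.0, -0.5]
gripper_width: 0.446
gripper_force: 25.0
clock: 34.5
tool_pos: [0.6239, 0.1311, 0.3118]
tool_rot: [3.141, -0.002, 0.0]
contact_force: [-0.7, 0.8, -2.0]
gripper_width: 0.451
gripper_force: 25.0
disc px [317.2 274.5] [ 290  250   55   50 2193] world [0.623  0.1322] rel tcp [-0.0009  0.001 ]
cL [[660.0, 100.0, 145.0], [657.0, 170.0, 145.0]] [0.6587 0.1353 0.145 ]
cM1 [[649.0, 225.0, 138.0], [647.0, 285.0, 137.0], [627.0, 242.0, 138.0], [590.0, 222.0, 137.0]] [0.6282 0.2434 0.1372]
cM2 [[533.0, 222.0, 137.0], [527.0, 279.0, 137.0], [519.0, 247.0, 138.0]] [0.5265 0.249  0.1374]
cS [] 
held cap [0.626  0.1322 0.3423] [0.6328 0.1323] 0.0332
```

```bash
python3 -m crank '[[[0.0007,-0.0014,0.01,0,0,0],[0,0,0.025,0,0,0],[0,0,0.015,0,0,0],[0,0,0,0,0,0],[0,0,0,0,0,0],[0,0,0.01,0,0,0],[0,0,0.01,0,0,0],[0,0,0,0,0,0]]]';python3 -m crank '[[[0,0,0.01,0,0,0],[0,0,0.01,0,0,0],[0,0,0.005,0,0,0],[0,0,0.005,0,0,0],[0,0,0,0,0,0],[0,0,0,0,0,0]]]'
```

```text
clock: 35.6
tool_pos: [0.6242, 0.1336, 0.2404]
tool_rot: [3.141, 0.0, -0.002]
contact_force: [-0.1, -0.3, -2.0]
gripper_width: 0.45
gripper_force: 25.0
clock: 36.35
tool_pos: [0.6248, 0.1339, 0.2118]
tool_rot: [-3.141, -0.0, -0.0]
contact_force: [0.8, 0.5, -2.0]
gripper_width: 0.448
gripper_force: 25.0
```

Bottom is at .100 with no side load.

```bash
python3 -m crank '[[[0,0,0.002,0,0,0],[0,0,0.001,0,0,0],[0,0,0.001,0,0,0],[0,0,0.001,0,0,0],[0,0,0,0,0,0],[0,0,0,0,0,0]]]'
```

```text
clock: 37.1
tool_pos: [0.6247, 0.1338, 0.2065]
tool_rot: [-3.141, -0.0, -0.0]
contact_force: [0.4, 1.4, -1.0]
gripper_width: 0.444
gripper_force: 25.0
```

```bash
python3 -m crank '[[[0,0,0.0007,0,0,0],[0,0,0,0,0,0],[0,0,0,0,0,0]]]'
```

```text
clock: 37.48
tool_pos: [0.6249, 0.134, 0.2065]
tool_rot: [-3.141, -0.0, -0.001]
contact_force: [-1.0, -0.2, 5.1]
gripper_width: 0.448
gripper_force: 25.0
```

Seated. I'll release, retreat up and toward the robot's right, then check.

```bash
python3 -m crank '[[[0,0,0,0,0,0],[0,0,0,0,0,0],[0,0,0,0,0,0],[0,0,0,0,0,0],[0,0,-0.02,0,0,0],[0,0,-0.04,0,0,0],[0,0,-0.04,0,0,0],[0,0,-0.02,0,0,0],[0,0.04,0,0,0,0],[0,0.05,0,0,0,0],[0,0.05,0,0,0,0],[0,0.05,0,0,0,0]]]' 0.5
python3 -m crank '[[[0,0.05,0,0,0,0],[0,0.05,0,0,0,0],[0,0.05,0,0,0,0],[0,0.05,0,0,0,0],[0,0.05,0,0,0,0],[0,0.04,0,0,0,0],[0,0,0,0,0,0],[0,0,0,0,0,0]]]'
python3 - <<'E'
from h import *
from station import cams
im=[]
for n in("top","scene"):
    d=cams.snapshot(n);ray,P,o=world(d);hs=cv2.cvtColor(d["frame"],cv2.COLOR_BGR2HSV);im.append(d["frame"])
    for k,x,y,z in(("L",.624,.132,.237),("M1",.6188,.2515,.209),("M2",.499,.2465,.209),("S",.5042,.127,.18),("bot",.621,-.357,.104),("redL",.3427,-.129,.142),("redM",.712,-.075,.114)):
        m=(np.hypot(P[...,0]-x,P[...,1]-y)<.035)&(abs(P[...,2]-z)<.008)
        print(n,k,P[m].mean(0).round(4) if m.any() else None,"top",np.percentile(P[m][:,2],80).round(4) if m.any() else "","want",z)
cv2.imwrite("pics/end.png",np.vstack([cv2.resize(im[0][90:320,100:500],(640,368)),im[1][100:330]]))
E
```

```text
clock: 38.98
tool_pos: [0.6246, -0.0577, 0.3276]
tool_rot: [-3.142, -0.001, -0.002]
contact_force: [0.4, 0.6, 0.4]
gripper_width: 0.748
gripper_force: 0.0
clock: 39.98
tool_pos: [0.625, -0.3455, 0.3267]
tool_rot: [-3.141, -0.001, -0.001]
contact_force: [1.0, 0.5, -0.3]
gripper_width: 0.748
gripper_force: 0.0
top L [0.6235 0.1322 0.2364] top 0.2375 want 0.237
top M1 [0.6179 0.2514 0.208 ] top 0.2095 want 0.209
top M2 [0.4992 0.2474 0.2079] top 0.2093 want 0.209
top S [0.5049 0.1278 0.1793] top 0.1805 want 0.18
top bot [ 0.6207 -0.3565  0.1033] top 0.1047 want 0.104
top redL [ 0.3426 -0.1285  0.1416] top 0.1426 want 0.142
top redM [ 0.7116 -0.0747  0.1135] top 0.1151 want 0.114
scene L [0.6251 0.1328 0.2363] top 0.238 want 0.237
scene M1 [0.6193 0.2527 0.2081] top 0.2099 want 0.209
scene M2 [0.5006 0.2487 0.2081] top 0.2101 want 0.209
scene S [0.5054 0.1279 0.1792] top 0.1813 want 0.18
scene bot [ 0.622  -0.356   0.1038] top 0.106 want 0.104
scene redL [ 0.3434 -0.1274  0.1419] top 0.1441 want 0.142
scene redM [ 0.7126 -0.0735  0.1134] top 0.1156 want 0.114
```

View pics/end.png

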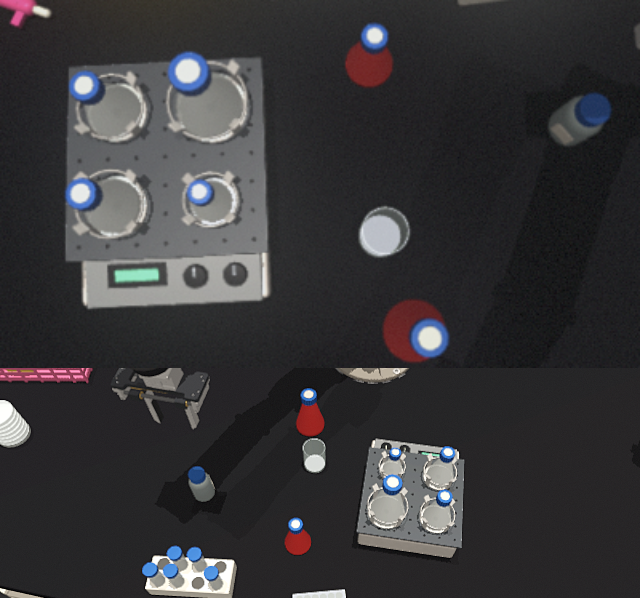

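All four flasks are upright in their clamps, with cap tops at the expected seated heights. The bottle, the beaker and the red look-alikes have not moved. Handing in.

```bash
python3 -c "
from station import robot
print(robot.hand_in())"
```

```text
the job is handed in; nothing more can be done
None
```

All four flasks stand upright and fully seated in the clamps of their own size, nothing else was moved, and the job was handed in at about 40 s of the 112 s allowed.

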